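# Clamp a pointed dental cast squarely in a twin-knob model clamp

### The arm

A 6-joint arm with a two-finger parallel gripper is mounted at the origin on the work surface. World frame = base frame: x ahead of the robot, y to its left, z up, the work surface at z = 0. Lengths are in m, angles in rad, forces in N, time in s.
With the tool pointing down it reaches from about 0.4 to 0.825 m from the base axis. Payload 7 kg.
Tool frame: the origin (TCP) lies at the very end of the fingers, on their centre line; the grasp point (between the pads) lies arm.hold_point_z behind it (arm.hold_point_z is the distance from the TCP to the grasp point, in m); z points along the fingers, y is the line along which they close (so a half turn about z gives the same grasp; the last joint's range is limited). The gripper opens to 88 mm and grips with 3 to 60 N. Pads are 19 mm wide; open, the fingers measure 130 mm over their backs; the gripper's body (78 mm by 193 mm) begins 47 mm behind the grasp point.
Start: joints at [1.542, 0.359, 0.012, 0, -1.224, -0.288], TCP at [0.21, 0.641, 0.227] pointing down, gripper open.
Joint ranges: [-3.07, 3.07], [-1.43, 2.12], [-1.02, 1.25], [-3.03, 1.67], [-3.05, -0], [-3.03, 3.03]. Speed limits (rad/s): [2.39, 2.39, 3.01, 3.14, 3.14, 3.14].

### API

Orientations are given as [roll, pitch, yaw] about the fixed x, y, z axes, in that order (R = Rz(yaw) Ry(pitch) Rx(roll)).
In Python, from station import arm, imaging, status, job_done gives the robot as it stands (arm), with the cameras (imaging), the job as plain functions and the readings (status).
- The arm moves only by the tool creep_tool, called after ">>>" as name(argument=value, ...), one argument or row to a line, values as JSON. Schema: {"type":"object","properties":{"increments":{"type":"array","items":{"type":"array","prefixItems":[{"type":"number"},{"type":"array","items":{"type":"number"},"minItems":3,"maxItems":3},{"type":"number"}],"minItems":3,"maxItems":3},"minItems":1,"maxItems":20},"squeeze":{"type":"number"},"only":{"type":"string"},"quiet":{"type":"boolean"},"lines":{"type":"string"}},"required":["increments"],"additionalProperties":false}. increments is a list of rows, 1 to 20 of them, each written [opening, [dx, dy, dz], turn]: the finger opening in m, then dx, dy, dz in fractions of the full range, 1 being 75 cm, then a turn about the tool's z in a scale on which 1.0 is 2 rad; each row is the pose to reach, as a shift and turn from the pose commanded when the call began, along the tool's axes at that moment; what a row does not reach only later rows make up. A row lasts 1/12 s, in which the tool goes at most 0.0417 m and 0.125 rad, less where a joint would pass 70% of its speed; a pose out of reach is approached as far as the arm can. The fingers move at their own pace and stop on an object; squeeze is the grip in N (left out, the last holds). Time passes only in rows, so rows that do not move let the fingers close. The tool returns the time, the measured TCP pose, the force, the opening and the grip force at its end. only (a regular expression) keeps the lines of the reply that match it, lines (a string "A,B") keeps lines A to B, and quiet returns only ok. No shift or turn number may pass 1 either way. Input that does not fit is refused with a message, and nothing moves.
- status.get_state(): the state, without advancing time (a new reading comes with each control period).
- imaging.grab_frame(name): name is "side" or "top" or "wrist"; returns the picture (480x640x3 uint8, red, green, blue); there is no depth.
- imaging.camera_params(name): a dict with "fx", "fy", "cx", "cy" (pixels), "T" (4x4, takes a point from camera to world coordinates); the wrist camera has in their place "hand_eye" (4x4, takes a point from camera to tool coordinates, whose origin is the TCP and whose axes are the flange's). Camera axes: x right, y down, z forward; pixel columns grow to the right and rows downward; lengths in m; the calibration is good to about 2 mm. A picture is of the moment at which its call begins: read the wrist's pose just before it. camera_params takes no time and is no camera call.
- job_done(): hands the job in; it is judged then, once.
The state is a dict: "t": time; "q": joint angles; "qd": joint speeds; "joint_efforts": joint torques, N m; "eef_pos": TCP position; "ee_rot": TCP orientation; "force": force on the tool from outside, world axes, zero at the start; "moment": the same for the moment, N m; "width": finger opening in m; "gripper_force": force on a finger pad.
Only numpy, scipy, OpenCV 4.12 (cv2) and the standard library are available. Lean on these libraries where they do the work, as an engineer would, in place of code of your own. Each camera call takes 0.05 s, during which the arm holds its last target. There are 200 camera calls.

### The job

Put the plaster dental cast with the pointed front into the pocket of the model clamp, its point in the V jaw, so that it sits flat on the pocket floor; then push the clamp's carriage onto it by turning the two wing knobs clockwise alternately in small steps, never letting the carriage get more than 5 degrees out of square, until the cast is pressed into the sprung V jaw and pushes it back about half of its 10 mm travel, with the carriage square again. Leave the other things on the bench where they are.

Things in the scene. Friction and masses are not known exactly. Their poses are not given: they have to be found in the camera images.
- cast: The cast to clamp: plaster dental model, horseshoe of teeth on top, pointed front. Base 36 mm high (teeth to 45). Origin: centre of the underside; x to the point, z up. Outline: flat back x = -35 mm; sides y = +-28 from x = -35 to +10, then straight tapers to a nose 12 wide at x = +38. Grip across the sides (56 mm) at x about -12, fingertips 14 mm or more above the underside to clear the fences.
- cast_tip (a point): Point of the cast's nose: on its underside at x = +38 mm, y = 0 of the cast.
- clamp: Model clamp, bolted down: aluminium bed 300 x 270 mm (x -135 to +165), 20 mm thick; origin on the bench under its middle line; x from the knobs (robot side) past the carriage to the V jaw. Fences 10 mm high round the pocket, V jaw 24 mm high. Grey gearboxes, top 50 mm above the bench, at x -90, y +-100, carry the knobs.
- pocket (a point): Centre of the pocket's floor (clamp x +60, y 0, 20 mm above the bench), axes as the clamp. The pocket has the cast's outline with 2.5 mm play all round: the cast drops in only with its x along the pocket's x, its origin at this point. When pressed it slides up to 4 mm along +x until its tapers bear on the V jaw.
- v_jaw (a joint): How far (m, 0 to 0.010) the sprung steel V jaw is pushed back along clamp +x; 0 when free, 1.5 N per mm.
- knob_left (a joint): Angle (rad) of the left (clamp +y) wing knob, 0 to 5, growing clockwise seen from above. Moves the left push rod along clamp +x, 10 mm per rad: its nose is at clamp x = -49 mm + 10 mm x angle, y = +100. The rod only pushes the carriage's end, and may start short of it. Stiff (0.1 N m); stays where it is left.
- knob_right (a joint): The same for the right (clamp -y) knob and the push rod at clamp y = -100 mm.
- knob_left_grip (a point): Grip point on the left knob's axis, clamp x -90, y +100 mm, 86 mm above the bench. The wing is an upright black bar 60 mm long, 14 thick, 64 to 98 mm above the bench, on a 38 mm hub; it lies along this point's x axis, which is clamp x turned clockwise by the joint angle. Pinch it from above across the 14 mm.
- knob_right_grip (a point): The same for the right knob, at clamp x -90, y -100 mm.
- carriage: Loose grey bridge 30 mm deep, 235 mm wide, 32 mm high, 0.45 kg, standing on the bed on two end feet; origin under its centre, axes as the clamp when square. The push rods push its rear (x = -15 mm); its rubber-faced middle (front at x = +30 mm) presses the cast's back. A pushed end moves alone while the other stays. 5 degrees is 17 mm between the rods.
- square_cast: Bystander: a plaster cast with a plain rectangular base 72 x 62 mm, 36 mm high, which does not fit the pocket. Origin under its centre.
- beaker: Bystander: glass beaker, 72 mm wide, 95 mm high.
- wax_lump: Bystander: green lump of wax, 68 mm wide, 46 mm high.
- bottle: Bystander: white bottle, 52 mm wide, 130 mm high.
- mixing_bowl: Bystander: rubber mixing bowl, 110 mm wide, 60 mm high.
- spatula: Bystander: spatula 190 mm long lying on the bench.
- tub: Bystander: tub with lid, 72 mm wide, 80 mm high.

How it is judged:
By the outcome, as a careful person would: the job done as asked, in the order asked, and still so for the second after the job is handed in, with the robot touching nothing.
It also fails if it takes over 72 s, if anything falls off the work surface, if the arm or the gripper's body presses on something with over 40 N, if the wrist force passes 120 N, or if a joint passes its speed limit or range.

## Working session

There is one attempt and no reset: what is moved stays moved. The work goes in short steps, Python scripts to look and compute and a tool call to move; the robot and the scene stay as the last step left them, time stands still between calls to the robot, and variables do not carry over. Pictures are saved under pics/ and viewed, at most 10 in all, crops included, and the job is handed in when it is done.

```bash
ls; mkdir -p pics; python3 - <<'E'
from station import arm, imaging, status, job_done
import cv2,numpy as np
np.set_printoptions(precision=4,suppress=True)
print(status.get_state(),arm.hold_point_z)
for n in ["side","top","wrist"]:
    print(n,imaging.camera_params(n))
    cv2.imwrite(f"pics/{n}0.png",imaging.grab_frame(n)[:,:,::-1])
E
```

```text
pics
station.py
{'t': 0.0, 'q': array([ 1.5421,  0.3594,  0.0111, -0.0004, -1.2241, -0.2881]), 'qd': array([-0.0004,  0.0005, -0.0025,  0.0011,  0.0015,  0.0005]), 'joint_efforts': array([  0.0007, -58.2723,  29.3049,   6.9969,   0.007 ,  -0.0002]), 'eef_pos': array([0.2101, 0.641 , 0.2256]), 'ee_rot': array([ 3.14  , -0.0001, -0.3169]), 'force': array([ 0.5891,  0.3701, -0.5823]), 'moment': array([-0.002 , -0.0167, -0.0547]), 'gripper_force': 0.0, 'width': 0.08773177061095916} 0.0188
side {'fx': 594.9020101703522, 'fy': 594.9020101703522, 'cx': 313.27032865283155, 'cy': 231.07021659429472, 'T': array([[ 0.9278, -0.2517,  0.2754,  0.0876],
       [-0.3728, -0.6562,  0.656 , -1.0384],
       [ 0.0156, -0.7114, -0.7027,  1.2024],
       [ 0.    ,  0.    ,  0.    ,  1.    ]])}
top {'fx': 571.9506836225954, 'fy': 571.9506836225954, 'cx': 314.63502859382106, 'cy': 241.69897815504987, 'T': array([[-0.0289, -0.9924,  0.1199,  0.3571],
       [-0.9995,  0.0268, -0.0192, -0.0021],
       [ 0.0158, -0.1204, -0.9926,  1.5123],
       [ 0.    ,  0.    ,  0.    ,  1.    ]])}
wrist {'fx': 331.9168583013452, 'fy': 331.9168583013452, 'cx': 318.67945445072496, 'cy': 237.76729041597716, 'hand_eye': array([[-0.0006, -0.9544, -0.2987,  0.0817],
       [ 1.    , -0.0009,  0.0006,  0.0007],
       [-0.0009, -0.2987,  0.9544, -0.1582],
       [ 0.    ,  0.    ,  0.    ,  1.    ]])}
```

View pics/top0.png

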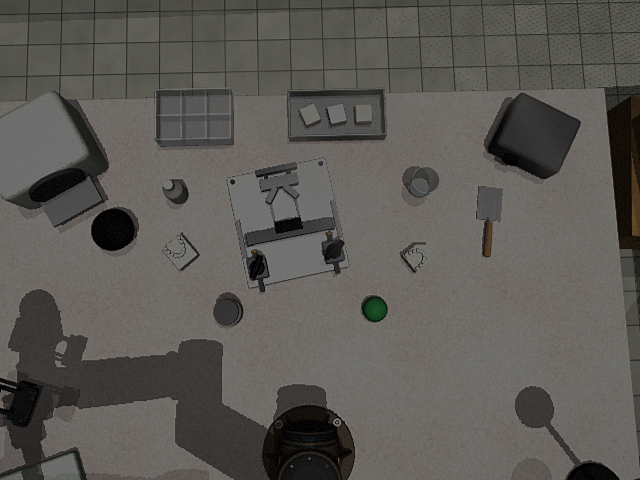

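View pics/side0.png

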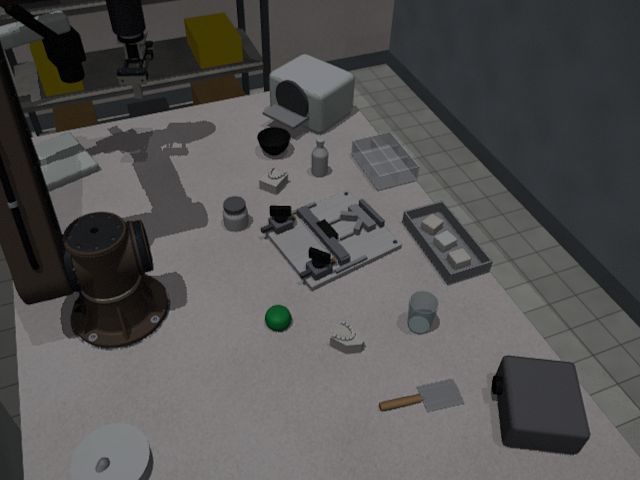

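The top picture shows the clamp around (288,222), with casts at (181,251) and (414,257). I'll enlarge these to identify the casts and get corners.

```bash
python3 - <<'E'
import cv2,numpy as np
t=cv2.imread("pics/top0.png")
g=lambda x0,x1,y0,y1,k:cv2.convertScaleAbs(cv2.resize(t[y0:y1,x0:x1],None,fx=k,fy=k,interpolation=cv2.INTER_CUBIC),alpha=1.6)
A=g(220,355,155,295,4) #540x560
B=g(154,208,228,276,4.8); C=g(388,442,228,276,4.8)
o=np.zeros((560,800,3),np.uint8); o[:560,:540]=A
o[:B.shape[0],540:540+B.shape[1]]=B; o[280:280+C.shape[0],540:540+C.shape[1]]=C
cv2.imwrite("pics/crop.png",o)
E
```

```text
(no output)
```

View pics/crop.png

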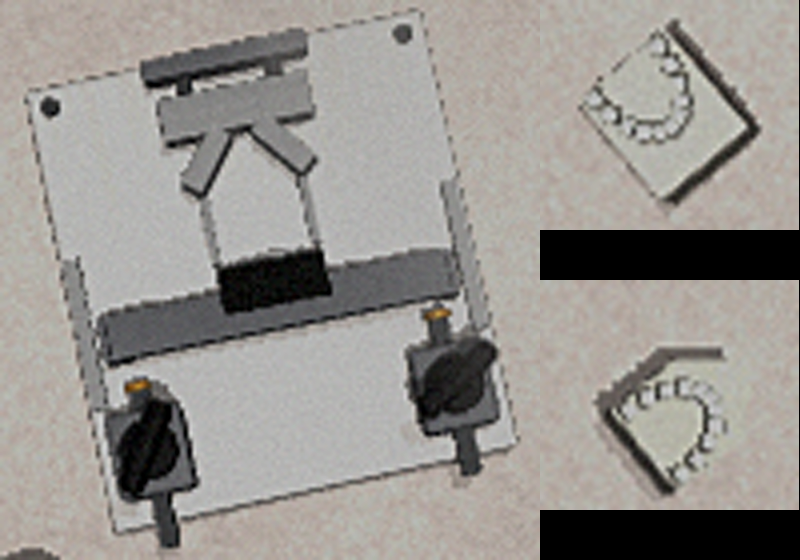

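The right-hand cast (top-image 388–442 × 228–276) has the tapered front; its point faces up-right. The clamp bed corners are clear: crop (25,90), (420,8), (518,450), (115,532).

```bash
cat >h.py <<'E'
from station import arm, imaging, status, job_done
import cv2,numpy as np,time
from scipy.optimize import least_squares
from scipy.spatial.transform import Rotation as R
np.set_printoptions(precision=4,suppress=True)
def Tool():
    s=status.get_state();T=np.eye(4);T[:3,:3]=R.from_euler('xyz',s['ee_rot']).as_matrix();T[:3,3]=s['eef_pos'];return T
def cam(n,tool=None):
    p=imaging.camera_params(n);T=p['T'] if 'T' in p else tool@p['hand_eye'];return p,T
def ray(n,uv,z,tool=None):
    p,T=cam(n,tool);uv=np.atleast_2d(uv).astype(float)
    d=np.c_[(uv[:,0]-p['cx'])/p['fx'],(uv[:,1]-p['cy'])/p['fy'],np.ones(len(uv))]@T[:3,:3].T
    return T[:3,3]+d*((z-T[2,3])/d[:,2])[:,None]
def proj(n,X,tool=None):
    p,T=cam(n,tool);c=(np.atleast_2d(X)-T[:3,3])@T[:3,:3]
    return np.c_[p['cx']+p['fx']*c[:,0]/c[:,2],p['cy']+p['fy']*c[:,1]/c[:,2]]
def local(o,P): # planar pose o=(x,y,yaw), local pts -> world
    P=np.atleast_2d(P).astype(float);c,s=np.cos(o[2]),np.sin(o[2])
    return np.c_[o[0]+c*P[:,0]-s*P[:,1],o[1]+s*P[:,0]+c*P[:,1],P[:,2]]
def tolocal(o,X):
    c,s=np.cos(o[2]),np.sin(o[2]);d=np.atleast_2d(X)[:,:2]-o[:2];return np.c_[c*d[:,0]+s*d[:,1],-s*d[:,0]+c*d[:,1]]
def delta(xyz,yaw): # rows: shift in tool axes and turn, to TCP target pointing down with tool yaw
    T=Tool();d=T[:3,:3].T@(np.array(xyz)-T[:3,3]);ty=np.arctan2(T[1,0],T[0,0])
    a=-(yaw-ty);return d,(a+np.pi)%(2*np.pi)-np.pi,status.get_state()['q'][5]
def snap(name):
    T=Tool();f=imaging.grab_frame('wrist');cv2.imwrite(f'pics/{name}.png',f[:,:,::-1]);np.save(f'pics/{name}.npy',T);return T
E
python3 - <<'E'
from h import *
c=np.array([[25,90],[420,8],[518,450],[115,532]])/4+[220,155]
W=np.array([[.165,.135,.02],[.165,-.135,.02],[-.135,-.135,.02],[-.135,.135,.02]])
f=least_squares(lambda o:(proj('top',local(o,W))-c).ravel(),[.4,0,.2]);print(f.x,f.fun)
k=lambda u,v:np.array([[u/4+220,v/4+155]])
for nm,u,v,z in [('carFL',100,320,.052),('carFR',455,250,.052),('wingL1',162,402,.098),('wingL2',130,495,.098),('wingR1',490,345,.098),('wingR2',420,412,.098),('noseL',137,390,.035),('noseR',436,318,.035)]:
    print(nm,tolocal(f.x,ray('top',k(u,v),z)))
print(ray('top',[[388+60/4.8,228+120/4.8],[388+130/4.8,228+210/4.8],[414,257]],.036))
E
```

```text
[0.5773 0.0366 0.1815] [-0.0605  0.1218  0.4339  0.352   0.1243 -0.7549 -0.4852  0.2878]
carFL [[-0.0011  0.1137]]
carFR [[-0.0037 -0.1194]]
wingL1 [[-0.0664  0.0826]]
wingL2 [[-0.1188  0.1132]]
wingR1 [[-0.0737 -0.1242]]
wingR2 [[-0.1057 -0.0727]]
noseL [[-0.0484  0.1004]]
noseR [[-0.0425 -0.0992]]
[[ 0.4998 -0.253   0.036 ]
 [ 0.45   -0.2885  0.036 ]
 [ 0.4884 -0.2876  0.036 ]]
```

```bash
python3 - <<'E'
from h import *
print(delta([.5,.2,.22],-.6),delta([.495,-.30,.19],-.953))
E
```

```text
(array([0.4128, 0.3288, 0.0063]), np.float64(0.28312272873147126), np.float64(-0.28810580118973417)) (array([0.5638, 0.8054, 0.037 ]), np.float64(0.636122728731471), np.float64(-0.28810580118973417))
```

The manual's scale: shifts go in shares of 75 cm and turns go in shares of 2 rad. Converting my numbers, 0.413 m is 0.5507, 0.329 m is 0.4387, 0.28 rad is 0.14.

>>> creep_tool(
  increments=[
    [0.088, [0.5507, 0.4387, 0], 0.14],
    [0.088, [0.5507, 0.4387, 0], 0.14],
    [0.088, [0.5507, 0.4387, 0], 0.14],
    [0.088, [0.5507, 0.4387, 0], 0.14],
    [0.088, [0.5507, 0.4387, 0], 0.14],
    [0.088, [0.5507, 0.4387, 0], 0.14],
    [0.088, [0.5507, 0.4387, 0], 0.14],
    [0.088, [0.5507, 0.4387, 0], 0.14],
    [0.088, [0.5507, 0.4387, 0], 0.14],
    [0.088, [0.5507, 0.4387, 0], 0.14],
    [0.088, [0.5507, 0.4387, 0], 0.14],
    [0.088, [0.5507, 0.4387, 0], 0.14],
    [0.088, [0.5507, 0.4387, 0], 0.14],
  ],
)

```text
t: 1.23
eef_pos: [0.5012, 0.1972, 0.2266]
ee_rot: [3.141, -0.0, -0.598]
force: [0.6, 0.2, -0.6]
width: 0.0879
gripper_force: 0.0
```

```bash
python3 -c "
from h import *
print(delta([.495,-.30,.19],-.953))"
```

```text
(array([0.2747, 0.4145, 0.0367]), np.float64(0.35518396189114965), np.float64(0.23388639213206233))
```

Scaled: 0.415 m is 0.5533, 0.275 m is 0.3667, 0.355 rad is 0.1775.

>>> creep_tool(
  increments=[
    [0.088, [0.3667, 0.5533, 0.0467], 0.1775],
    [0.088, [0.3667, 0.5533, 0.0467], 0.1775],
    [0.088, [0.3667, 0.5533, 0.0467], 0.1775],
    [0.088, [0.3667, 0.5533, 0.0467], 0.1775],
    [0.088, [0.3667, 0.5533, 0.0467], 0.1775],
    [0.088, [0.3667, 0.5533, 0.0467], 0.1775],
    [0.088, [0.3667, 0.5533, 0.0467], 0.1775],
    [0.088, [0.3667, 0.5533, 0.0467], 0.1775],
    [0.088, [0.3667, 0.5533, 0.0467], 0.1775],
    [0.088, [0.3667, 0.5533, 0.0467], 0.1775],
    [0.088, [0.3667, 0.5533, 0.0467], 0.1775],
    [0.088, [0.3667, 0.5533, 0.0467], 0.1775],
    [0.088, [0.3667, 0.5533, 0.0467], 0.1775],
    [0.088, [0.3667, 0.5533, 0.0467], 0.1775],
  ],
)

```text
t: 2.4
eef_pos: [0.4935, -0.2998, 0.1905]
ee_rot: [3.14, 0.001, -0.956]
force: [-0.2, 0.1, 0.2]
width: 0.0875
gripper_force: 0.0
```

```bash
python3 -c "
from h import *
print(snap('w1'))
f=cv2.imread('pics/w1.png');cv2.imwrite('pics/w1b.png',cv2.convertScaleAbs(f,alpha=1.5))"
```

```text
[[ 0.5768 -0.8169 -0.0018  0.4935]
 [-0.8169 -0.5768  0.0005 -0.2998]
 [-0.0015  0.0012 -1.      0.1905]
 [ 0.      0.      0.      1.    ]]
```

View pics/w1b.png

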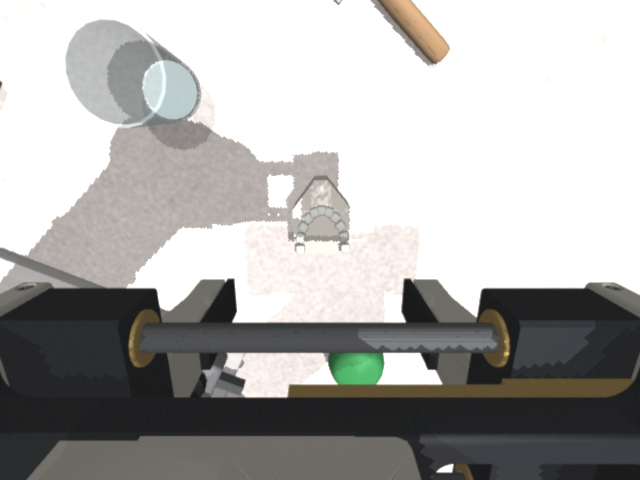

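```bash
python3 -c "
import cv2
f=cv2.imread('pics/w1.png')[165:265,270:370];cv2.imwrite('pics/w1c.png',cv2.convertScaleAbs(cv2.resize(f,None,fx=6,fy=6,interpolation=cv2.INTER_CUBIC),alpha=1.0))"
```

```text
(no output)
```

View pics/w1c.png

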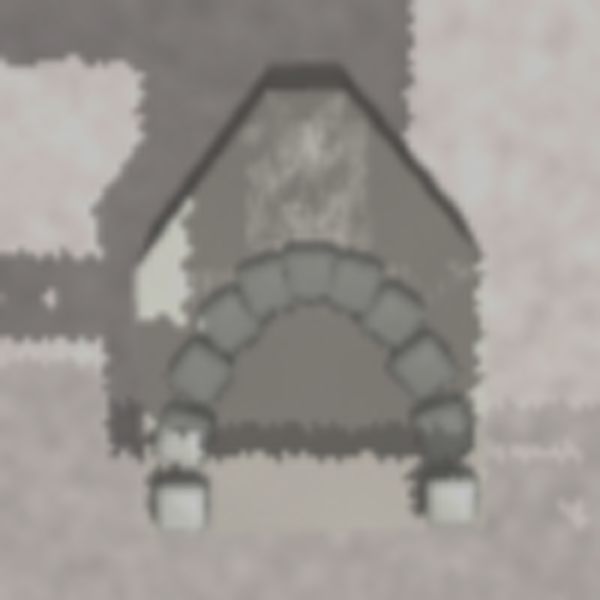

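```bash
python3 - <<'E'
from h import *
T=np.load('pics/w1.npy')
c=np.array([[268,90],[342,90],[135,270],[478,262],[473,528],[268,65],[345,65]])/6+[270,165]
def L(h): return np.array([[.038,.006,h],[.038,-.006,h],[.010,.028,h],[.010,-.028,h],[-.035,-.028,h],[.038,.006,0],[.038,-.006,0]])
f=least_squares(lambda o:(proj('wrist',local(o,L(.036)),T)-c).ravel(),[.495,-.3,-.95]);print(f.x,f.fun)
# height free, with the top camera's two back corners too
t=np.array([[388+60/4.8,228+120/4.8],[388+130/4.8,228+210/4.8]])
def r(o):
    a=proj('wrist',local(o,L(o[3])),T)-c
    b=proj('top',local(o,[[-.035,.028,o[3]],[-.035,-.028,o[3]]]))-t
    return np.r_[a.ravel(),b.ravel()]
g=least_squares(r,[.495,-.3,-.95,.03]);print(g.x,g.fun)
o=f.x; P=local(o,[[-.012,0,.015]])[0];print(P,delta(P,o[2]),Tool()[:3,3])
E
```

```text
[ 0.4926 -0.3037 -0.9502] [-0.0942  0.1654  0.395   0.0779 -0.5229 -0.3667  0.5767  0.567   0.421
  0.2517  0.2295 -0.3025 -1.058  -0.3812]
[ 0.4925 -0.3031 -0.9594  0.0324] [ 0.0166  0.1766  0.361   0.2068 -0.4364 -0.8809  0.0221  0.5738 -0.5072
 -0.2155  0.2984  0.1666 -0.9945  0.1945  1.9089  1.7897  0.4948  0.2713]
[ 0.4856 -0.2939  0.015 ] (array([-0.0082,  0.0039,  0.1759]), np.float64(-0.004022053026198513), np.float64(0.8216595345981047)) [ 0.4938 -0.2985  0.1908]
```

Scaled: 0.175 m is 0.2333, 0.15 m is 0.2.

>>> creep_tool(
  increments=[
    [0.088, [-0.0107, 0.0053, 0.0533], 0],
    [0.088, [-0.0107, 0.0053, 0.1067], 0],
    [0.088, [-0.0107, 0.0053, 0.16], 0],
    [0.088, [-0.0107, 0.0053, 0.2], 0],
    [0.088, [-0.0107, 0.0053, 0.2333], 0],
    [0.088, [-0.0107, 0.0053, 0.2333], 0],
    [0.088, [-0.0107, 0.0053, 0.2333], 0],
    [0.05, [-0.0107, 0.0053, 0.2333], 0],
    [0.05, [-0.0107, 0.0053, 0.2333], 0],
    [0.05, [-0.0107, 0.0053, 0.2333], 0],
    [0.05, [-0.0107, 0.0053, 0.2333], 0],
    [0.05, [-0.0107, 0.0053, 0.2333], 0],
  ],
  squeeze=30,
)

```text
t: 3.45
eef_pos: [0.4871, -0.2937, 0.0176]
ee_rot: [-3.14, -0.001, -0.952]
force: [0.1, -0.4, -0.7]
width: 0.06
gripper_force: 0.0
```

Scaled: -0.13 m is -0.1733, -0.1 m is -0.1333.

>>> creep_tool(
  increments=[
    [0.05, [0, 0, 0], 0],
    [0.05, [0, 0, 0], 0],
    [0.05, [0, 0, -0.0267], 0],
    [0.05, [0, 0, -0.08], 0],
    [0.05, [0, 0, -0.1333], 0],
    [0.05, [0, 0, -0.1733], 0],
  ],
)

```text
t: 3.95
eef_pos: [0.4869, -0.2938, 0.1494]
ee_rot: [-3.141, -0.001, -0.952]
force: [0.8, -0.2, -2.3]
width: 0.0558
gripper_force: 30.0
```

```bash
python3 - <<'E'
from h import *
o=np.array([.5773,.0366,.1815]);P=local(o,[[.048,0,.15]])[0]
print(P,delta(P,o[2]))
E
```

```text
[0.6245 0.0453 0.15  ] (array([-0.1963, -0.3089, -0.0006]), np.float64(-1.1331511589540142), np.float64(0.8174960265823327))
```

Scaled: -0.309 m is -0.412, -0.196 m is -0.2613, -1.133 rad is -0.5665.

>>> creep_tool(
  increments=[
    [0.05, [-0.2613, -0.412, 0], -0.5665],
    [0.05, [-0.2613, -0.412, 0], -0.5665],
    [0.05, [-0.2613, -0.412, 0], -0.5665],
    [0.05, [-0.2613, -0.412, 0], -0.5665],
    [0.05, [-0.2613, -0.412, 0], -0.5665],
    [0.05, [-0.2613, -0.412, 0], -0.5665],
    [0.05, [-0.2613, -0.412, 0], -0.5665],
    [0.05, [-0.2613, -0.412, 0], -0.5665],
    [0.05, [-0.2613, -0.412, 0], -0.5665],
    [0.05, [-0.2613, -0.412, 0], -0.5665],
    [0.05, [-0.2613, -0.412, 0], -0.5665],
    [0.05, [-0.2613, -0.412, 0], -0.5665],
  ],
)

```text
t: 4.95
eef_pos: [0.6239, 0.0454, 0.1459]
ee_rot: [3.142, 0.002, 0.18]
force: [-0.4, 0.4, -2.1]
width: 0.0562
gripper_force: 30.0
```

```bash
python3 - <<'E'
from h import *
T=snap('w2');print(T)
f=cv2.imread('pics/w2.png')
cv2.imwrite('pics/w2b.png',cv2.convertScaleAbs(cv2.resize(f[20:260,150:490],None,fx=2.35,fy=2.35,interpolation=cv2.INTER_CUBIC),alpha=1.0))
E
```

```text
[[ 0.9838  0.1794 -0.0015  0.6239]
 [ 0.1794 -0.9838 -0.0003  0.0454]
 [-0.0015  0.0001 -1.      0.1459]
 [ 0.      0.      0.      1.    ]]
```

View pics/w2b.png

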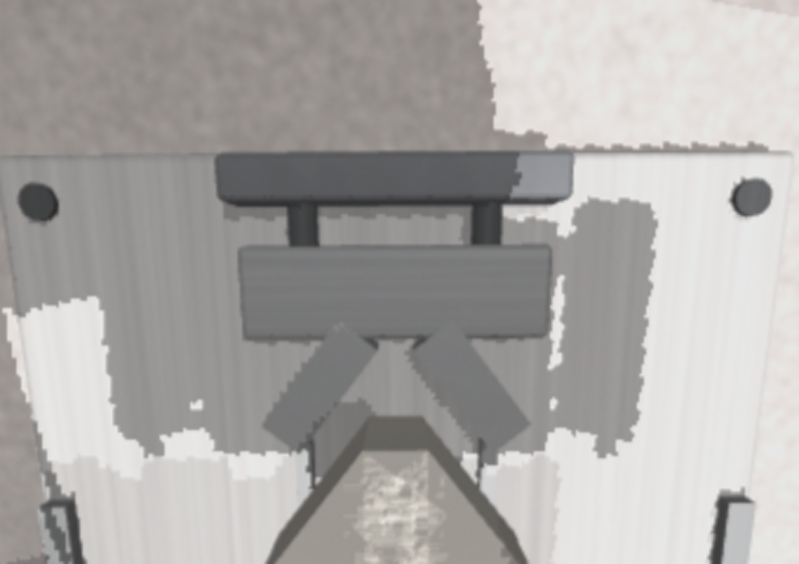

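The far bed edge is at crop row ~153 with corners at (0,155) and (793,150), and the V jaw arm tips at (263,428) and (532,425). The cast nose underside corners are at (372,416) and (418,416), so the cast is held straight above the pocket.

```bash
python3 - <<'E'
from h import *
T=np.load('pics/w2.npy');k=lambda *p:np.array(p)/2.35+[150,20]
c=k([0,155],[793,150])
W=np.array([[.165,.135,.02],[.165,-.135,.02]])
f=least_squares(lambda o:(proj('wrist',local(o,W),T)-c).ravel(),[.577,.0366,.18]);print('clamp wrist',f.x,f.fun)
o=f.x
print('bolts',tolocal(o,ray('wrist',k([38,203],[752,196]),.022,T)),'jaw',tolocal(o,ray('wrist',k([240,247],[550,245]),.044,T)),'arms',tolocal(o,ray('wrist',k([263,428],[532,425]),.044,T)))
for zz,p in ((T[2,3]-.016,k([372,416],[418,416])),(T[2,3]-.016+.036,k([365,448],[428,448]))):
    X=ray('wrist',p,zz,T);print('nose',X,tolocal(o,X), (X.mean(0)-T[:3,3])@T[:3,:3])
E
```

```text
clamp wrist [0.5773 0.0349 0.1855] [-3.5665  0.5288  3.5628  0.4896]
bolts [[ 0.1502  0.1208]
 [ 0.151  -0.1195]] jaw [[ 0.1353  0.0495]
 [ 0.1353 -0.0483]] arms [[ 0.0773  0.0455]
 [ 0.0778 -0.0453]]
nose [[0.6716 0.0586 0.1299]
 [0.6735 0.0484 0.1299]] [[ 0.0971  0.0059]
 [ 0.097  -0.0045]] [0.0494 0.0007 0.0159]
nose [[0.6724 0.059  0.1659]
 [0.6744 0.0478 0.1659]] [[ 0.0979  0.0061]
 [ 0.0978 -0.0053]] [ 0.0501  0.001  -0.0201]
```

Scaled: 0.109 m is 0.1453, 0.0005 m is 0.0007, -0.004 rad is -0.002.

>>> creep_tool(
  increments=[
    [0.05, [0.0007, 0, 0.04], -0.002],
    [0.05, [0.0007, 0, 0.08], -0.002],
    [0.05, [0.0007, 0, 0.1067], -0.002],
    [0.05, [0.0007, 0, 0.12], -0.002],
    [0.05, [0.0007, 0, 0.128], -0.002],
    [0.05, [0.0007, 0, 0.1333], -0.002],
    [0.05, [0.0007, 0, 0.1387], -0.002],
    [0.05, [0.0007, 0, 0.1427], -0.002],
    [0.05, [0.0007, 0, 0.1453], -0.002],
    [0.05, [0.0007, 0, 0.1453], -0.002],
    [0.05, [0.0007, 0, 0.1453], -0.002],
  ],
)

```text
t: 5.92
eef_pos: [0.6253, 0.0456, 0.038]
ee_rot: [-3.142, -0.001, 0.185]
force: [0.1, 0.4, -1.5]
width: 0.0559
gripper_force: 30.0
```

Scaled: 0.003 m is 0.004, 0.002 m is 0.0027.

>>> creep_tool(
  increments=[
    [0.05, [0, 0, 0.0013], 0],
    [0.05, [0, 0, 0.0027], 0],
    [0.05, [0, 0, 0.004], 0],
    [0.05, [0, 0, 0.004], 0],
  ],
)

```text
t: 6.25
eef_pos: [0.6255, 0.0457, 0.0374]
ee_rot: [3.141, -0.002, 0.186]
force: [-7.7, 0.7, 17.4]
width: 0.0557
gripper_force: 30.0
```

Scaled: -0.14 m is -0.1867, -0.11 m is -0.1467.

>>> creep_tool(
  increments=[
    [0.05, [0, 0, -0.0027], 0],
    [0.075, [0, 0, -0.0027], 0],
    [0.075, [0, 0, -0.0027], 0],
    [0.075, [0, 0, -0.0027], 0],
    [0.075, [0, 0, -0.0067], 0],
    [0.075, [0, 0, -0.0533], 0],
    [0.075, [0, 0, -0.1067], 0],
    [0.075, [0, 0, -0.1467], 0],
    [0.075, [-0.04, 0, -0.1867], 0],
    [0.075, [-0.08, 0, -0.1867], 0],
    [0.075, [-0.12, 0, -0.1867], 0],
    [0.075, [-0.12, 0, -0.1867], 0],
    [0.075, [-0.12, 0, -0.1867], 0],
  ],
)

```text
t: 7.33
eef_pos: [0.5356, 0.0287, 0.1755]
ee_rot: [-3.141, -0.001, 0.186]
force: [0.4, -0.3, 0.3]
width: 0.0753
gripper_force: 0.0
```

```bash
python3 - <<'E'
from h import *
T=snap('w3');print(T)
f=cv2.imread('pics/w3.png')
cv2.imwrite('pics/w3b.png',cv2.resize(f[20:270,140:500],None,fx=2.2,fy=2.2,interpolation=cv2.INTER_CUBIC))
E
```

```text
[[ 0.9828  0.1845  0.0013  0.5356]
 [ 0.1845 -0.9828  0.0006  0.0287]
 [ 0.0014 -0.0004 -1.      0.1755]
 [ 0.      0.      0.      1.    ]]
```

View pics/w3b.png

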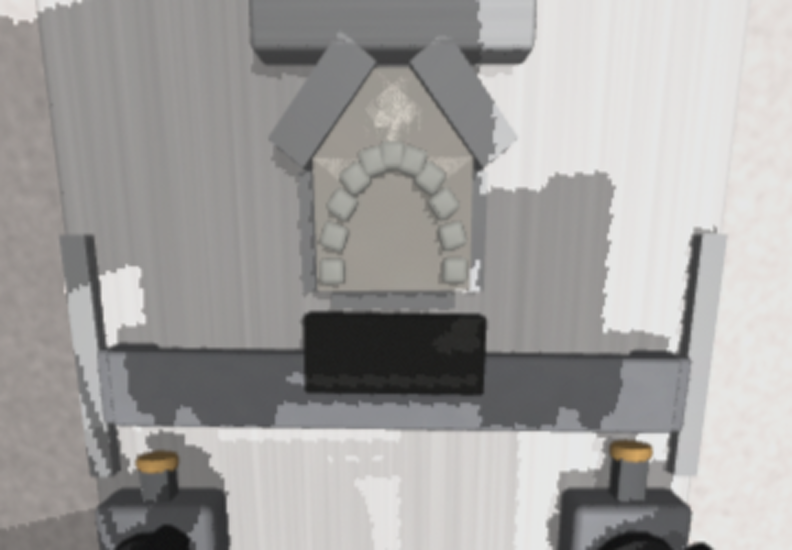

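The cast sits between the fences, with its point in the V jaw. Its back corners are at crop (316,291) and (472,292). The carriage bar spans rows 350–430 and is nearly square. Orange rod noses are at (157,458) and (632,448). I'll quantify.

```bash
python3 - <<'E'
from h import *
T=np.load('pics/w3.npy');k=lambda *p:np.array(p)/2.2+[140,20]
o=np.array([.5773,.0353,.1845])
c=k([316,291],[472,292],[372,66],[412,66])
L=lambda z1,z2:np.array([[-.035,.028,z1],[-.035,-.028,z1],[.038,.006,z2],[.038,-.006,z2]])
f=least_squares(lambda p:(proj('wrist',local(p,L(p[3],p[4])),T)-c).ravel(),[.635,.046,.18,.05,.05]);print('cast+heights',f.x,f.fun,tolocal(o,f.x[None,:2]))
f=least_squares(lambda p:(proj('wrist',local(p,L(.056,.056)),T)-c).ravel(),[.635,.046,.18]);print(f.x,f.fun,tolocal(o,f.x[None,:2]))
print('car front/rear top',tolocal(o,ray('wrist',k([105,350],[690,357],[105,427],[688,430]),.052,T)))
print('rubber front',tolocal(o,ray('wrist',k([305,313],[485,315]),.052,T)))
for z in(.03,.035,.04):print('nose',tolocal(o,ray('wrist',k([157,453],[632,443]),z,T)))
print(delta(local(o,[[-.09,.1,.14]])[0],o[2]-.5))
for s in(.1,-.1):print(local(o,[[-.09,s,0]]))
E
```

```text
cast+heights [0.6363 0.0465 0.1907 0.0631 0.06  ] [-0.1256  0.5367 -0.2287 -0.3428  1.0879 -0.0365 -0.7587 -0.1435] [[0.06   0.0002]]
[0.6366 0.0466 0.1907] [ 0.7519 -0.384  -1.1175 -1.2544  1.2127  0.7147 -0.8762  0.6092] [[0.0604 0.0002]]
car front/rear top [[ 0.0028  0.1106]
 [ 0.0002 -0.1139]
 [-0.0275  0.1141]
 [-0.0286 -0.1166]]
rubber front [[ 0.0167  0.0334]
 [ 0.016  -0.0345]]
nose [[-0.0441  0.1019]
 [-0.0396 -0.1024]]
nose [[-0.0427  0.1002]
 [-0.0383 -0.1007]]
nose [[-0.0414  0.0986]
 [-0.037  -0.099 ]]
(array([-0.0488, -0.0988,  0.0353]), np.float64(0.5011294176275247), np.float64(1.337265472921413))
[[0.4705 0.1171 0.    ]]
[[ 0.5072 -0.0795  0.    ]]
```

Cast is at clamp (0.060, 0.000) and level. Now left knob (angle ≈0.5).

Scaled: 0.107 m is 0.1427, 0.06 m is 0.08, 0.5 rad is 0.25.

>>> creep_tool(
  increments=[
    [0.05, [-0.0653, -0.132, 0.08], 0.25],
    [0.05, [-0.0653, -0.132, 0.08], 0.25],
    [0.05, [-0.0653, -0.132, 0.08], 0.25],
    [0.05, [-0.0653, -0.132, 0.08], 0.25],
    [0.05, [-0.0653, -0.132, 0.08], 0.25],
    [0.05, [-0.0653, -0.132, 0.08], 0.25],
    [0.05, [-0.0653, -0.132, 0.1067], 0.25],
    [0.05, [-0.0653, -0.132, 0.1427], 0.25],
    [0.05, [-0.0653, -0.132, 0.1427], 0.25],
    [0.01, [-0.0653, -0.132, 0.1427], 0.25],
    [0.01, [-0.0653, -0.132, 0.1427], 0.25],
    [0.01, [-0.0653, -0.132, 0.1427], 0.25],
    [0.01, [-0.0653, -0.132, 0.1427], 0.25],
    [0.01, [-0.0653, -0.132, 0.1427], 0.25],
  ],
  squeeze=25,
)

```text
t: 8.55
eef_pos: [0.4708, 0.1175, 0.0685]
ee_rot: [-3.14, -0.001, -0.315]
force: [-0.1, 1.0, -0.1]
width: 0.0223
gripper_force: 0.0
```

>>> creep_tool(
  increments=[
    [0.01, [0, 0, 0], 0],
    [0.01, [0, 0, 0], 0],
    [0.01, [0, 0, 0], 0],
  ],
)

```text
t: 8.8
eef_pos: [0.4711, 0.1183, 0.0684]
ee_rot: [-3.139, -0.001, -0.314]
force: [-0.5, 5.4, 3.3]
width: 0.0142
gripper_force: 24.3
```

```bash
python3 -c "
from h import *
print(status.get_state()['moment'])"
```

```text
[ 1.8642  0.3422 -0.0785]
```

>>> creep_tool(
  increments=[
    [0.01, [0, 0, 0], 0.05],
    [0.01, [0, 0, 0], 0.1],
    [0.01, [0, 0, 0], 0.15],
    [0.01, [0, 0, 0], 0.2],
    [0.01, [0, 0, 0], 0.25],
    [0.01, [0, 0, 0], 0.3],
    [0.01, [0, 0, 0], 0.35],
    [0.01, [0, 0, 0], 0.4],
    [0.01, [0, 0, 0], 0.45],
    [0.01, [0, 0, 0], 0.5],
    [0.01, [0, 0, 0], 0.55],
    [0.01, [0, 0, 0], 0.6],
    [0.01, [0, 0, 0], 0.65],
    [0.01, [0, 0, 0], 0.7],
    [0.01, [0, 0, 0], 0.7],
    [0.01, [0, 0, 0], 0.7],
  ],
)

```text
t: 10.13
eef_pos: [0.4708, 0.1183, 0.0683]
ee_rot: [-3.14, 0.002, -1.715]
force: [-2.4, 6.5, 5.5]
width: 0.0141
gripper_force: 24.9
```

```bash
python3 - <<'E'
from h import *
print(status.get_state()['moment'])
o=np.array([.5773,.0353,.1845])
print('to R',delta(local(o,[[-.09,-.1,.068]])[0],o[2]-1.0))
E
```

```text
[ 2.1351  0.8831 -0.1242]
to R (array([ 0.1905, -0.0644,  0.0001]), np.float64(-0.8994678994189163), np.float64(-0.7959334339598984))
```

Scaled: 0.191 m is 0.2547, -0.05 m is -0.0667, -0.9 rad is -0.45.

>>> creep_tool(
  increments=[
    [0.05, [0, 0, 0], 0],
    [0.05, [0, 0, 0], 0],
    [0.05, [0, 0, 0], 0],
    [0.05, [0, 0, -0.04], 0],
    [0.05, [0, 0, -0.0667], 0],
    [0.05, [0.2547, -0.0853, -0.0667], -0.45],
    [0.05, [0.2547, -0.0853, -0.0667], -0.45],
    [0.05, [0.2547, -0.0853, -0.0667], -0.45],
    [0.05, [0.2547, -0.0853, -0.0667], -0.45],
    [0.05, [0.2547, -0.0853, -0.0667], -0.45],
    [0.05, [0.2547, -0.0853, -0.0667], -0.45],
    [0.05, [0.2547, -0.0853, -0.0667], -0.45],
    [0.05, [0.2547, -0.0853, -0.0667], -0.45],
    [0.05, [0.2547, -0.0853, -0.0667], -0.45],
    [0.05, [0.2547, -0.0853, -0.0267], -0.45],
    [0.05, [0.2547, -0.0853, 0], -0.45],
    [0.01, [0.2547, -0.0853, 0], -0.45],
    [0.01, [0.2547, -0.0853, 0], -0.45],
    [0.01, [0.2547, -0.0853, 0], -0.45],
    [0.01, [0.2547, -0.0853, 0], -0.45],
  ],
)

```text
t: 11.8
eef_pos: [0.507, -0.0808, 0.0688]
ee_rot: [-3.14, -0.001, -0.815]
force: [0.0, -0.3, -0.2]
width: 0.0288
gripper_force: 0.0
```

>>> creep_tool(
  increments=[
    [0.01, [0, 0, 0], 0],
    [0.01, [0, 0, 0], 0],
    [0.01, [0, 0, 0], 0],
  ],
)

```text
t: 12.05
eef_pos: [0.5087, -0.0793, 0.0688]
ee_rot: [-3.136, -0.002, -0.815]
force: [3.7, 9.8, -2.7]
width: 0.0141
gripper_force: 24.7
```

Scaled: -0.002 m is -0.0027, 1.2 rad is 0.6.

>>> creep_tool(
  increments=[
    [0.01, [0, -0.0027, 0], 0.05],
    [0.01, [0, -0.0027, 0], 0.1],
    [0.01, [0, -0.0027, 0], 0.15],
    [0.01, [0, -0.0027, 0], 0.2],
    [0.01, [0, -0.0027, 0], 0.25],
    [0.01, [0, -0.0027, 0], 0.3],
    [0.01, [0, -0.0027, 0], 0.35],
    [0.01, [0, -0.0027, 0], 0.4],
    [0.01, [0, -0.0027, 0], 0.45],
    [0.01, [0, -0.0027, 0], 0.5],
    [0.01, [0, -0.0027, 0], 0.55],
    [0.01, [0, -0.0027, 0], 0.6],
    [0.01, [0, -0.0027, 0], 0.6],
    [0.01, [0, -0.0027, 0], 0.6],
  ],
)

```text
t: 13.22
eef_pos: [0.5074, -0.0793, 0.0687]
ee_rot: [-3.141, 0.001, -2.016]
force: [-3.8, 3.8, 7.8]
width: 0.0138
gripper_force: 24.9
```

```bash
python3 - <<'E'
from h import *
o=np.array([.5773,.0353,.1845])
P=local(o,[[-.09,.1,.068]])[0];P[1]+=.0008
print('to L',delta(P,o[2]-1.9))
E
```

```text
to L (array([-0.1621,  0.1182,  0.0008]), np.float64(-0.3002150403194137), np.float64(-0.6720408778580653))
```

Scaled: -0.162 m is -0.216, 0.118 m is 0.1573, -0.3 rad is -0.15.

>>> creep_tool(
  increments=[
    [0.05, [0, 0, 0], 0],
    [0.05, [0, 0, 0], 0],
    [0.05, [0, 0, 0], 0],
    [0.05, [0, 0, -0.04], 0],
    [0.05, [0, 0, -0.0667], 0],
    [0.05, [-0.216, 0.1573, -0.0667], -0.15],
    [0.05, [-0.216, 0.1573, -0.0667], -0.15],
    [0.05, [-0.216, 0.1573, -0.0667], -0.15],
    [0.05, [-0.216, 0.1573, -0.0667], -0.15],
    [0.05, [-0.216, 0.1573, -0.0667], -0.15],
    [0.05, [-0.216, 0.1573, -0.0667], -0.15],
    [0.05, [-0.216, 0.1573, -0.0267], -0.15],
    [0.05, [-0.216, 0.1573, 0], -0.15],
    [0.05, [-0.216, 0.1573, 0], -0.15],
    [0.01, [-0.216, 0.1573, 0], -0.15],
    [0.01, [-0.216, 0.1573, 0], -0.15],
    [0.01, [-0.216, 0.1573, 0], -0.15],
    [0.01, [-0.216, 0.1573, 0], -0.15],
    [0.01, [-0.216, 0.1573, 0], -0.15],
    [0.01, [-0.216, 0.1573, 0], -0.15],
  ],
)

```text
t: 14.88
eef_pos: [0.4709, 0.1174, 0.0682]
ee_rot: [-3.141, 0.001, -1.715]
force: [0.4, 0.1, 0.1]
width: 0.0155
gripper_force: 0.0
```

>>> creep_tool(
  increments=[
    [0.01, [0, 0, 0], 0],
    [0.01, [0, 0, 0], 0.05],
    [0.01, [0, 0, 0], 0.1],
    [0.01, [0, 0, 0], 0.15],
    [0.01, [0, 0, 0], 0.2],
    [0.01, [0, 0, 0], 0.25],
    [0.01, [0, 0, 0], 0.3],
    [0.01, [0, 0, 0], 0.35],
    [0.01, [0, 0, 0], 0.35],
    [0.01, [0, 0, 0], 0.35],
  ],
)

```text
t: 15.72
eef_pos: [0.4701, 0.1177, 0.0681]
ee_rot: [3.141, 0.0, -2.416]
force: [-7.3, 3.9, 8.7]
width: 0.0139
gripper_force: 25.0
```

```bash
python3 - <<'E'
from h import *
o=np.array([.5773,.0353,.1845])
P=local(o,[[-.09,-.1,.068]])[0];P[1]+=.0008;P[0]+=.0008
print('to R',delta(P,o[2]-2.2))
E
```

```text
to R (array([ 0.1021, -0.172 , -0.    ]), np.float64(-0.4001147630593387), np.float64(-1.495722896711666))
```

Scaled: -0.172 m is -0.2293, 0.102 m is 0.136, -0.4 rad is -0.2.

>>> creep_tool(
  increments=[
    [0.05, [0, 0, 0], 0],
    [0.05, [0, 0, 0], 0],
    [0.05, [0, 0, 0], 0],
    [0.05, [0, 0, -0.04], 0],
    [0.05, [0, 0, -0.0667], 0],
    [0.05, [0.136, -0.2293, -0.0667], -0.2],
    [0.05, [0.136, -0.2293, -0.0667], -0.2],
    [0.05, [0.136, -0.2293, -0.0667], -0.2],
    [0.05, [0.136, -0.2293, -0.0667], -0.2],
    [0.05, [0.136, -0.2293, -0.0667], -0.2],
    [0.05, [0.136, -0.2293, -0.0667], -0.2],
    [0.05, [0.136, -0.2293, -0.0267], -0.2],
    [0.05, [0.136, -0.2293, 0], -0.2],
    [0.05, [0.136, -0.2293, 0], -0.2],
    [0.01, [0.136, -0.2293, 0], -0.2],
    [0.01, [0.136, -0.2293, 0], -0.2],
    [0.01, [0.136, -0.2293, 0], -0.2],
    [0.01, [0.136, -0.2293, 0], -0.2],
    [0.01, [0.136, -0.2293, 0], -0.2],
    [0.01, [0.136, -0.2293, 0], -0.2],
  ],
)

```text
t: 17.38
eef_pos: [0.5088, -0.0787, 0.0682]
ee_rot: [-3.141, 0.001, -2.015]
force: [-10.6, 10.1, 11.5]
width: 0.0157
gripper_force: 8.0
```

>>> creep_tool(
  increments=[
    [0.01, [0, 0, 0], 0],
    [0.01, [0, 0, 0], 0.05],
    [0.01, [0, 0, 0], 0.1],
    [0.01, [0, 0, 0], 0.15],
    [0.01, [0, 0, 0], 0.2],
    [0.01, [0, 0, 0], 0.25],
    [0.01, [0, 0, 0], 0.3],
    [0.01, [0, 0, 0], 0.35],
    [0.01, [0, 0, 0], 0.4],
    [0.01, [0, 0, 0], 0.4],
    [0.01, [0, 0, 0], 0.4],
  ],
)

```text
t: 18.3
eef_pos: [0.5077, -0.0783, 0.068]
ee_rot: [3.14, -0.001, -2.816]
force: [-5.9, 6.7, 7.6]
width: 0.0138
gripper_force: 25.0
```

```bash
python3 - <<'E'
from h import *
o=np.array([.5773,.0353,.1845])
P=local(o,[[-.09,.1,.068]])[0];P[1]+=.0008
print('to L',delta(P,o[2]-2.6))
# look at clamp from top camera
f=imaging.grab_frame('top')[155:295,220:355,::-1];g=imaging.grab_frame('wrist')[:,:,::-1]
cv2.imwrite('pics/t4.png',np.hstack([cv2.resize(f,(400,415),interpolation=cv2.INTER_CUBIC),cv2.resize(g,(400,300))[:].copy() if 0 else cv2.copyMakeBorder(cv2.resize(g,(400,300)),0,115,0,0,0)]))
E
```

```text
to L (array([-0.0276,  0.1977,  0.0002]), np.float64(-0.40009728193579575), np.float64(-1.4725729411248007))
```

View pics/t4.png

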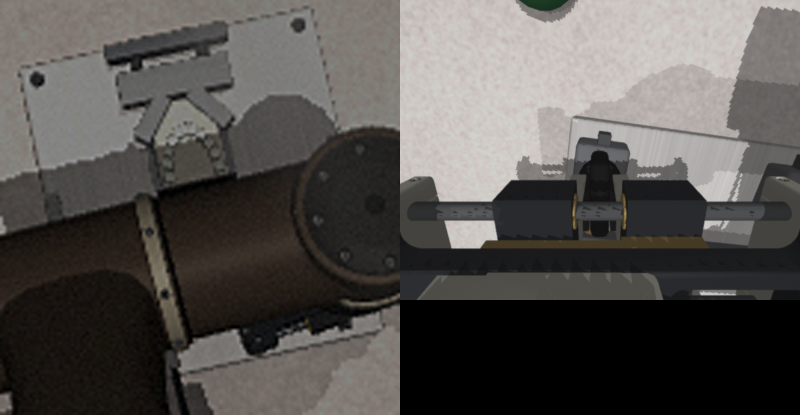

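The top view (left) shows the cast still in the V jaw at about (185,150), with the arm hiding the carriage. The wrist view (right) shows the right wing held. Continuing.

Scaled: 0.198 m is 0.264, -0.05 m is -0.0667, -0.4 rad is -0.2.

>>> creep_tool(
  increments=[
    [0.05, [0, 0, 0], 0],
    [0.05, [0, 0, 0], 0],
    [0.05, [0, 0, 0], 0],
    [0.05, [0, 0, -0.04], 0],
    [0.05, [0, 0, -0.0667], 0],
    [0.05, [-0.0373, 0.264, -0.0667], -0.2],
    [0.05, [-0.0373, 0.264, -0.0667], -0.2],
    [0.05, [-0.0373, 0.264, -0.0667], -0.2],
    [0.05, [-0.0373, 0.264, -0.0667], -0.2],
    [0.05, [-0.0373, 0.264, -0.0667], -0.2],
    [0.05, [-0.0373, 0.264, -0.0667], -0.2],
    [0.05, [-0.0373, 0.264, -0.0267], -0.2],
    [0.05, [-0.0373, 0.264, 0], -0.2],
    [0.05, [-0.0373, 0.264, 0], -0.2],
    [0.01, [-0.0373, 0.264, 0], -0.2],
    [0.01, [-0.0373, 0.264, 0], -0.2],
    [0.01, [-0.0373, 0.264, 0], -0.2],
    [0.01, [-0.0373, 0.264, 0], -0.2],
    [0.01, [-0.0373, 0.264, 0], -0.2],
    [0.01, [-0.0373, 0.264, 0], -0.2],
  ],
)

```text
t: 20.07
eef_pos: [0.4718, 0.1178, 0.0682]
ee_rot: [3.141, 0.001, -2.415]
force: [-14.8, 15.3, 12.2]
width: 0.0157
gripper_force: 11.3
```

>>> creep_tool(
  increments=[
    [0.01, [0, 0, 0], 0],
    [0.01, [0, 0, 0], 0.05],
    [0.01, [0, 0, 0], 0.1],
    [0.01, [0, 0, 0], 0.15],
    [0.01, [0, 0, 0], 0.2],
    [0.01, [0, 0, 0], 0.25],
    [0.01, [0, 0, 0], 0.3],
    [0.01, [0, 0, 0], 0.35],
    [0.01, [0, 0, 0], 0.375],
    [0.01, [0, 0, 0], 0.375],
    [0.01, [0, 0, 0], 0.375],
  ],
)

```text
t: 20.98
eef_pos: [0.4713, 0.1184, 0.0682]
ee_rot: [3.14, 0.0, 3.118]
force: [-6.7, 6.1, 7.5]
width: 0.0139
gripper_force: 25.0
```

```bash
python3 - <<'E'
from h import *
o=np.array([.5773,.0353,.1845])
P=local(o,[[-.09,-.1,.068]])[0];P[1]+=.0008;P[0]+=.0004
print('to R',delta(P,o[2]-3.0))
E
```

```text
to R (array([-0.041 , -0.1962, -0.0001]), np.float64(-0.349781919435598), np.float64(-2.2443399701839133))
```

Scaled: -0.196 m is -0.2613, -0.05 m is -0.0667, -0.35 rad is -0.175.

>>> creep_tool(
  increments=[
    [0.05, [0, 0, 0], 0],
    [0.05, [0, 0, 0], 0],
    [0.05, [0, 0, 0], 0],
    [0.05, [0, 0, -0.04], 0],
    [0.05, [0, 0, -0.0667], 0],
    [0.05, [-0.0547, -0.2613, -0.0667], -0.175],
    [0.05, [-0.0547, -0.2613, -0.0667], -0.175],
    [0.05, [-0.0547, -0.2613, -0.0667], -0.175],
    [0.05, [-0.0547, -0.2613, -0.0667], -0.175],
    [0.05, [-0.0547, -0.2613, -0.0667], -0.175],
    [0.05, [-0.0547, -0.2613, -0.0667], -0.175],
    [0.05, [-0.0547, -0.2613, -0.0267], -0.175],
    [0.05, [-0.0547, -0.2613, 0], -0.175],
    [0.05, [-0.0547, -0.2613, 0], -0.175],
    [0.01, [-0.0547, -0.2613, 0], -0.175],
    [0.01, [-0.0547, -0.2613, 0], -0.175],
    [0.01, [-0.0547, -0.2613, 0], -0.175],
    [0.01, [-0.0547, -0.2613, 0], -0.175],
    [0.01, [-0.0547, -0.2613, 0], -0.175],
    [0.01, [-0.0547, -0.2613, 0], -0.175],
  ],
)

```text
t: 22.65
eef_pos: [0.5084, -0.079, 0.0683]
ee_rot: [-3.142, 0.001, -2.814]
force: [-3.7, 10.4, 5.7]
width: 0.0155
gripper_force: 7.5
```

>>> creep_tool(
  increments=[
    [0.01, [0, 0, 0], 0],
    [0.01, [0, 0, 0], 0.05],
    [0.01, [0, 0, 0], 0.1],
    [0.01, [0, 0, 0], 0.15],
    [0.01, [0, 0, 0], 0.2],
    [0.01, [0, 0, 0], 0.25],
    [0.01, [0, 0, 0], 0.3],
    [0.01, [0, 0, 0], 0.3],
    [0.01, [0, 0, 0], 0.3],
  ],
)

```text
t: 23.4
eef_pos: [0.5082, -0.0783, 0.0683]
ee_rot: [3.14, 0.0, 2.868]
force: [-2.9, 7.6, 6.6]
width: 0.0138
gripper_force: 25.0
```

```bash
python3 - <<'E'
from h import *
o=np.array([.5773,.0353,.1845])
P=local(o,[[-.09,.1,.068]])[0];P[1]+=.0008
print('to L',delta(P,o[2]-3.35))
E
```

```text
to L (array([0.0893, 0.1787, 0.0005]), np.float64(-0.24981768366909662), np.float64(-2.072059456807776))
```

Scaled: 0.179 m is 0.2387, 0.089 m is 0.1187, -0.25 rad is -0.125.

>>> creep_tool(
  increments=[
    [0.05, [0, 0, 0], 0],
    [0.05, [0, 0, 0], 0],
    [0.05, [0, 0, 0], 0],
    [0.05, [0, 0, -0.04], 0],
    [0.05, [0, 0, -0.0667], 0],
    [0.05, [0.1187, 0.2387, -0.0667], -0.125],
    [0.05, [0.1187, 0.2387, -0.0667], -0.125],
    [0.05, [0.1187, 0.2387, -0.0667], -0.125],
    [0.05, [0.1187, 0.2387, -0.0667], -0.125],
    [0.05, [0.1187, 0.2387, -0.0667], -0.125],
    [0.05, [0.1187, 0.2387, -0.0667], -0.125],
    [0.05, [0.1187, 0.2387, -0.0267], -0.125],
    [0.05, [0.1187, 0.2387, 0], -0.125],
    [0.05, [0.1187, 0.2387, 0], -0.125],
    [0.01, [0.1187, 0.2387, 0], -0.125],
    [0.01, [0.1187, 0.2387, 0], -0.125],
    [0.01, [0.1187, 0.2387, 0], -0.125],
    [0.01, [0.1187, 0.2387, 0], -0.125],
    [0.01, [0.1187, 0.2387, 0], -0.125],
    [0.01, [0.1187, 0.2387, 0], -0.125],
  ],
)

```text
t: 25.07
eef_pos: [0.4711, 0.1174, 0.0683]
ee_rot: [3.14, 0.001, 3.118]
force: [-4.1, 14.6, 3.1]
width: 0.0153
gripper_force: 8.4
```

>>> creep_tool(
  increments=[
    [0.01, [0, 0, 0], 0],
    [0.01, [0, 0, 0], 0.05],
    [0.01, [0, 0, 0], 0.1],
    [0.01, [0, 0, 0], 0.125],
    [0.01, [0, 0, 0], 0.125],
    [0.01, [0, 0, 0], 0.125],
    [0.05, [0, 0, 0], 0.125],
    [0.05, [0, 0, 0], 0.125],
    [0.05, [0, 0, 0], 0.125],
    [0.05, [0, 0, -0.04], 0.125],
    [0.05, [0, 0, -0.08], 0.125],
  ],
)

```text
t: 25.98
eef_pos: [0.4693, 0.1159, 0.1268]
ee_rot: [-3.138, -0.003, 2.868]
force: [1.3, 0.5, 0.4]
width: 0.0415
gripper_force: 0.0
```

```bash
python3 - <<'E'
from h import *
o=np.array([.5773,.0353,.1845])
print('look',delta([.5356,.0287,.1755],.186))
E
```

```text
look (array([-0.0872, -0.0663, -0.0487]), np.float64(2.682091481055501), np.float64(-2.494261758825215))
```

```bash
python3 - <<'E'
from h import *
o=np.array([.5773,.0353,.1845])
P=local(o,[[.16,0,.19]])[0];print('look',delta(P,o[2]-np.pi))
E
```

```text
look (array([-0.2691,  0.0221, -0.0641]), np.float64(-0.45800117253429207), np.float64(-2.494261758825215))
```

The manual's scale: shifts go in shares of 75 cm and turns go in shares of 2 rad. Converting my numbers, -0.269 m is -0.3587, -0.064 m is -0.0853, -0.458 rad is -0.229.

>>> creep_tool(
  increments=[
    [0.05, [-0.3587, 0.0293, -0.0853], -0.229],
    [0.05, [-0.3587, 0.0293, -0.0853], -0.229],
    [0.05, [-0.3587, 0.0293, -0.0853], -0.229],
    [0.05, [-0.3587, 0.0293, -0.0853], -0.229],
    [0.05, [-0.3587, 0.0293, -0.0853], -0.229],
    [0.05, [-0.3587, 0.0293, -0.0853], -0.229],
    [0.05, [-0.3587, 0.0293, -0.0853], -0.229],
    [0.05, [-0.3587, 0.0293, -0.0853], -0.229],
    [0.05, [-0.3587, 0.0293, -0.0853], -0.229],
    [0.05, [-0.3587, 0.0293, -0.0853], -0.229],
    [0.05, [-0.3587, 0.0293, -0.0853], -0.229],
  ],
)

```text
t: 26.9
eef_pos: [0.7345, 0.0657, 0.1912]
ee_rot: [3.142, -0.001, -2.957]
force: [0.2, 0.3, -0.3]
width: 0.0499
gripper_force: 0.0
```

```bash
python3 - <<'E'
from h import *
T=snap('w5');print(T)
f=cv2.imread('pics/w5.png')
cv2.imwrite('pics/w5b.png',cv2.resize(f[20:290,140:500],None,fx=2.2,fy=2.2,interpolation=cv2.INTER_CUBIC))
E
```

```text
[[-0.9829 -0.184  -0.0011  0.7345]
 [-0.184   0.9829 -0.0001  0.0657]
 [ 0.0011  0.0001 -1.      0.1912]
 [ 0.      0.      0.      1.    ]]
```

View pics/w5b.png

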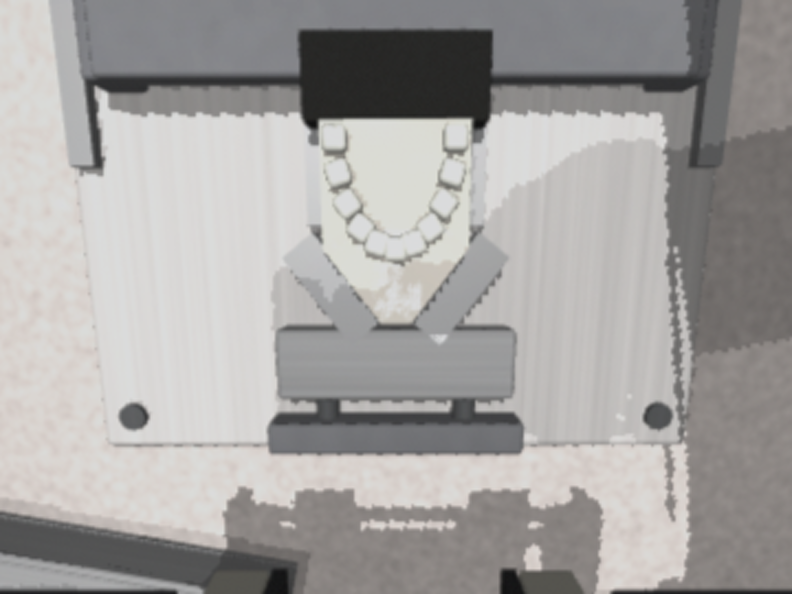

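```bash
python3 - <<'E'
from h import *
o=np.array([.5773,.0353,.1845])
T2=np.load('pics/w2.npy');T5=np.load('pics/w5.npy');T3=np.load('pics/w3.npy')
a=lambda *p:np.array(p)/2.35+[150,20];b=lambda *p:np.array(p)/2.2+[140,20]
q=lambda n,p,z,T:print(n,tolocal(o,ray('wrist',p,z,T)).round(4).tolist())
q('w2 bed edge',a([400,153]),.02,T2);q('w5 bed edge',b([200,443],[600,443]),.02,T5)
q('w2 bolts',a([38,203],[752,196]),.022,T2);q('w5 bolts',b([133,416],[658,415]),.022,T5)
q('w2 block far,near',a([395,247],[395,336]),.044,T2);q('w5 block near,far',b([395,327],[395,395]),.044,T5)
q('w2 arm tips',a([263,428],[532,425]),.044,T2);q('w5 arm tips',b([285,255],[508,257]),.044,T5)
q('w3 arm tips',b([270,138],[502,150]),.044,T3)
q('w2 fixed bar near top',a([395,200]),.044,T2);q('w5 fixed bar',b([395,416],[395,428]),.044,T5)
q('rubber front',b([305,118],[488,120]),.052,T5);q('car front',b([88,76],[706,78]),.052,T5)
E
```

```text
w2 bed edge [[0.165, 0.0007]]
w5 bed edge [[0.1642, -0.0899], [0.1642, 0.0961]]
w2 bolts [[0.1499, 0.1228], [0.1509, -0.1175]]
w5 bolts [[0.151, -0.119], [0.1505, 0.121]]
w2 block far,near [[0.1347, 0.0025], [0.1072, 0.0026]]
w5 block near,far [[0.1089, 0.0007], [0.1371, 0.0007]]
w2 arm tips [[0.077, 0.0474], [0.0776, -0.0434]]
w5 arm tips [[0.0805, -0.0433], [0.0813, 0.0459]]
w3 arm tips [[0.078, 0.0471], [0.0741, -0.0373]]
w2 fixed bar near top [[0.1485, 0.0024]]
w5 fixed bar [[0.1462, 0.0007], [0.1514, 0.0007]]
rubber front [[0.0321, -0.0327], [0.0327, 0.0351]]
car front [[0.0182, -0.1112], [0.0189, 0.114]]
```

Jaw is back about 3 mm and the carriage is square (fronts 18.2/18.9 mm), which agrees with knobs at 3.6. Another 0.2 rad each will give about 5 mm.

```bash
python3 - <<'E'
from h import *
o=np.array([.5773,.0353,.1845])
P=local(o,[[-.09,.1,.068]])[0];P[1]+=.0008;print('L',delta(P,o[2]-3.6))
P=local(o,[[-.09,-.1,.068]])[0];P[1]+=.0008;P[0]+=.0004;print('R',delta(P,o[2]-3.6))
E
```

```text
L (array([0.2499, 0.0998, 0.1238]), np.float64(0.45921644638763937), np.float64(-1.7378671815877444))
R (array([ 0.2497, -0.1003,  0.1238]), np.float64(0.45921644638763937), np.float64(-1.7378671815877444))
```

Scaled: 0.25 m is 0.3333, 0.123 m is 0.164, 0.46 rad is 0.23.

>>> creep_tool(
  increments=[
    [0.05, [0.3333, -0.1333, 0.0987], 0.23],
    [0.05, [0.3333, -0.1333, 0.0987], 0.23],
    [0.05, [0.3333, -0.1333, 0.0987], 0.23],
    [0.05, [0.3333, -0.1333, 0.0987], 0.23],
    [0.05, [0.3333, -0.1333, 0.0987], 0.23],
    [0.05, [0.3333, -0.1333, 0.0987], 0.23],
    [0.05, [0.3333, -0.1333, 0.0987], 0.23],
    [0.05, [0.3333, -0.1333, 0.0987], 0.23],
    [0.05, [0.3333, -0.1333, 0.1333], 0.23],
    [0.05, [0.3333, -0.1333, 0.164], 0.23],
    [0.05, [0.3333, -0.1333, 0.164], 0.23],
    [0.01, [0.3333, -0.1333, 0.164], 0.23],
    [0.01, [0.3333, -0.1333, 0.164], 0.23],
    [0.01, [0.3333, -0.1333, 0.164], 0.23],
    [0.01, [0.3333, -0.1333, 0.164], 0.23],
    [0.01, [0.3333, -0.1333, 0.164], 0.23],
    [0.01, [0.3333, -0.1333, 0.164], 0.23],
    [0.01, [0.3333, -0.1333, 0.164], 0.23],
  ],
)

```text
t: 28.45
eef_pos: [0.5086, -0.0783, 0.0691]
ee_rot: [3.141, 0.001, 2.866]
force: [-1.0, 1.9, 4.0]
width: 0.014
gripper_force: 25.0
```

>>> creep_tool(
  increments=[
    [0.01, [0, 0, 0], 0.05],
    [0.01, [0, 0, 0], 0.1],
    [0.01, [0, 0, 0], 0.1],
    [0.01, [0, 0, 0], 0.1],
  ],
)

```text
t: 28.78
eef_pos: [0.5086, -0.0785, 0.0691]
ee_rot: [3.141, 0.001, 2.669]
force: [-1.2, 2.1, 5.4]
width: 0.0137
gripper_force: 25.0
```

```bash
python3 - <<'E'
from h import *
o=np.array([.5773,.0353,.1845])
P=local(o,[[-.09,.1,.068]])[0];P[1]+=.0008;print('L',delta(P,o[2]-3.6))
E
```

```text
L (array([0.1233, 0.1575, 0.0011]), np.float64(-0.19831249044817234), np.float64(-2.271950296428168))
```

Scaled: 0.158 m is 0.2107, 0.123 m is 0.164, -0.2 rad is -0.1.

>>> creep_tool(
  increments=[
    [0.05, [0, 0, 0], 0],
    [0.05, [0, 0, 0], 0],
    [0.05, [0, 0, 0], 0],
    [0.05, [0, 0, -0.04], 0],
    [0.05, [0, 0, -0.0667], 0],
    [0.05, [0.164, 0.2107, -0.0667], -0.1],
    [0.05, [0.164, 0.2107, -0.0667], -0.1],
    [0.05, [0.164, 0.2107, -0.0667], -0.1],
    [0.05, [0.164, 0.2107, -0.0667], -0.1],
    [0.05, [0.164, 0.2107, -0.0667], -0.1],
    [0.05, [0.164, 0.2107, -0.0667], -0.1],
    [0.05, [0.164, 0.2107, -0.0267], -0.1],
    [0.05, [0.164, 0.2107, 0], -0.1],
    [0.05, [0.164, 0.2107, 0], -0.1],
    [0.01, [0.164, 0.2107, 0], -0.1],
    [0.01, [0.164, 0.2107, 0], -0.1],
    [0.01, [0.164, 0.2107, 0], -0.1],
    [0.01, [0.164, 0.2107, 0], -0.1],
    [0.01, [0.164, 0.2107, 0], -0.1],
    [0.01, [0.164, 0.2107, 0], -0.1],
  ],
)

```text
t: 30.45
eef_pos: [0.4715, 0.1182, 0.0692]
ee_rot: [3.141, 0.001, 2.866]
force: [0.3, -0.5, 0.3]
width: 0.0151
gripper_force: 0.0
```

>>> creep_tool(
  increments=[
    [0.01, [0, 0, 0], 0],
    [0.01, [0, 0, 0], 0.05],
    [0.01, [0, 0, 0], 0.1],
    [0.01, [0, 0, 0], 0.1],
    [0.01, [0, 0, 0], 0.1],
    [0.05, [0, 0, 0], 0.1],
    [0.05, [0, 0, 0], 0.1],
    [0.05, [0, 0, 0], 0.1],
    [0.05, [0, 0, -0.04], 0.1],
    [0.05, [0, 0, -0.08], 0.1],
    [0.05, [0, 0, -0.08], 0.1],
  ],
)

```text
t: 31.37
eef_pos: [0.4739, 0.1195, 0.1334]
ee_rot: [3.136, 0.004, 2.669]
force: [1.7, 0.4, 0.1]
width: 0.0474
gripper_force: 0.0
```

```bash
python3 - <<'E'
from h import *
o=np.array([.5773,.0353,.1845])
P=local(o,[[.16,0,.19]])[0];print('look',delta(P,o[2]-np.pi))
E
```

```text
look (array([-0.2573,  0.0702, -0.0551]), np.float64(-0.6574314652428868), np.float64(-2.6965634171790596))
```

Scaled: -0.257 m is -0.3427, 0.07 m is 0.0933, -0.657 rad is -0.3285.

>>> creep_tool(
  increments=[
    [0.05, [-0.3427, 0.0933, -0.0733], -0.3285],
    [0.05, [-0.3427, 0.0933, -0.0733], -0.3285],
    [0.05, [-0.3427, 0.0933, -0.0733], -0.3285],
    [0.05, [-0.3427, 0.0933, -0.0733], -0.3285],
    [0.05, [-0.3427, 0.0933, -0.0733], -0.3285],
    [0.05, [-0.3427, 0.0933, -0.0733], -0.3285],
    [0.05, [-0.3427, 0.0933, -0.0733], -0.3285],
    [0.05, [-0.3427, 0.0933, -0.0733], -0.3285],
    [0.05, [-0.3427, 0.0933, -0.0733], -0.3285],
    [0.05, [-0.3427, 0.0933, -0.0733], -0.3285],
    [0.05, [-0.3427, 0.0933, -0.0733], -0.3285],
    [0.05, [-0.3427, 0.0933, -0.0733], -0.3285],
  ],
)

```text
t: 32.37
eef_pos: [0.7308, 0.0633, 0.1838]
ee_rot: [3.141, -0.0, -2.959]
force: [-0.1, 0.5, 0.0]
width: 0.0498
gripper_force: 0.0
```

```bash
python3 - <<'E'
from h import *
T=snap('w6');print(T)
f=cv2.imread('pics/w6.png')
cv2.imwrite('pics/w6b.png',cv2.resize(f[20:290,140:500],None,fx=2.2,fy=2.2,interpolation=cv2.INTER_CUBIC))
E
```

```text
[[-0.9833 -0.1818 -0.0001  0.7308]
 [-0.1818  0.9833  0.0001  0.0633]
 [ 0.0001  0.0001 -1.      0.1838]
 [ 0.      0.      0.      1.    ]]
```

View pics/w6b.png

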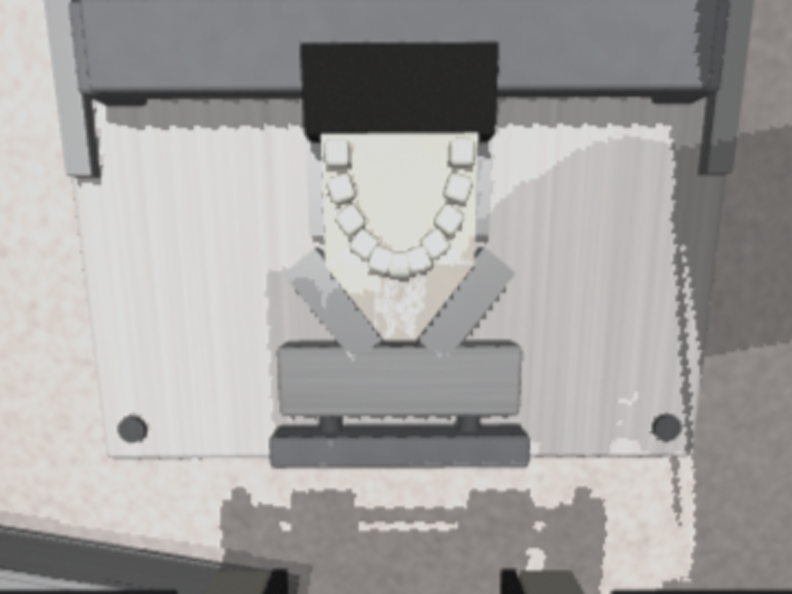

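```bash
python3 - <<'E'
from h import *
o=np.array([.5773,.0353,.1845]);T=np.load('pics/w6.npy');b=lambda *p:np.array(p)/2.2+[140,20]
q=lambda n,p,z:print(n,tolocal(o,ray('wrist',p,z,T)).round(4).tolist())
q('bed',b([200,456],[600,455]),.02);q('bolts',b([132,429],[666,427]),.022)
q('block near,far',b([400,343],[400,412]),.044);q('arm tips',b([290,270],[514,271]),.044)
q('fixed',b([400,430]),.044)
q('rubber',b([306,132],[495,132]),.052);q('car front',b([85,91],[713,91]),.052)
E
```

```text
bed [[0.1643, -0.0901], [0.1643, 0.0928]]
bolts [[0.1511, -0.1191], [0.1507, 0.1207]]
block near,far [[0.1106, 0.0011], [0.1389, 0.0011]]
arm tips [[0.0821, -0.0421], [0.0827, 0.0459]]
fixed [[0.1466, 0.0011]]
rubber [[0.0339, -0.033], [0.034, 0.0354]]
car front [[0.0203, -0.1114], [0.0209, 0.1127]]
```

The jaw block has moved back about 4–5 mm: the arm tips have shifted +5 mm and the rubber face is at clamp x = 34 mm, as predicted for a 5 mm push. The carriage is square to about 0.2°, and the gripper is clear.

```bash
python3 -c "
from station import arm, imaging, status, job_done
print(job_done())"
```

```text
the job is handed in; nothing more can be done
None
```

I've handed in the job: the pointed cast sits flat in the pocket, pressed about 5 mm (measured 3.4–5 mm) into the V jaw, with the carriage square to about 0.2° and the robot clear after about 32 s.

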